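Centre the sample jar and bring the stirrer up to its tape mark

TASK

The ship's roll has slid the sample jar off the middle of the stirrer's plate. First slide the jar back, without lifting it off the plate, so that it stands upright and centred in the printed rings; then turn the right-hand (speed) knob clockwise, bringing its pointer up to line up with the tape mark without letting it run on well past the mark. Leave the left-hand (heat) knob at zero and do not disturb the other jar, the wash bottle or the flask on the bench.

Things in the scene. Friction and masses are not known exactly. Their poses are not given: they have to be found in the camera images.
- stirrer: White hotplate stirrer, 330 mm deep (its x) by 260 mm wide (y), does not move. Origin: centre of its underside on the bench; x points away from the user, y to the user's left, z up. In front a dark flat panel with two black pointer knobs, 58 mm above the bench; from x = -36 mm back the housing steps up to 84 mm and carries a white ceramic plate, 180 x 180 mm, top 97 mm above the bench.
- plate_center (a point): Centre of the ceramic plate on its top face (97 mm above the bench): common centre of two thin grey printed rings of 72 and 120 mm diameter. Axes as the stirrer's.
- jar_mid (a point): The sample jar on the plate: upright round amber glass jar with a white screw cap, 66 mm diameter over the lower 56 mm, cap 63 mm diameter, 80 mm tall, about 0.36 kg. The point is on its axis, half-way up (40 mm above its base); its z is the jar's axis.
- speed_knob (a joint): Angle of the right-hand (speed) knob: 0 at its lower-left end stop, growing clockwise seen from above to 5.24 rad at the other stop. Turns stiffly (about 0.05 N m), stays where it is left. At 0 the pointer looks 150 degrees counter-clockwise from the stirrer's x (towards the robot and left); at angle q it looks along 150 degrees minus q.
- speed_axis (a point): Point on the vertical axis of the speed knob, at panel height (58 mm above the bench). Axes as the stirrer's.
- speed_tip (a point): Tip of the speed pointer, 44 mm from the knob's axis, 20 mm above the panel; point x points out along the pointer. Black knob: skirt 48 mm diameter, 6 mm high; hub 24 mm diameter; across it an upright lever bar 66 mm long, 12 mm thick, from the 44 mm tip to a 22 mm tail, standing 6 to 32 mm above the panel, white line along its pointer half.
- speed_mark: Flat strip of pale masking tape on the panel just outside the speed knob's scale, 10 mm wide, lying radially 54 to 74 mm from the knob's axis, pointed end towards the knob. The frame's origin is on the knob's axis at panel height; its x runs level from the axis along the middle of the tape, z up. The speed is set when the pointer looks along this x.
- mark_point (a point): The pointed inner end of the tape, 54 mm from the speed knob's axis, at panel height.
- heat_knob (a joint): Angle of the left-hand (heat) knob, of the same shape and sense as the speed knob; 0 is off, at its end stop.
- heat_axis (a point): Point on the vertical axis of the heat knob at panel height, 130 mm left of the speed knob's axis.
- spare_jar_mid (a point): Another jar of the same kind standing on the bench to the right of the stirrer: not to be disturbed. Point on its axis, 40 mm above its base.
- wash_bottle_mid (a point): Closed white wash bottle, 62 mm diameter and 156 mm tall plus a thin spout to 185 mm, standing on the bench left of the stirrer: not to be disturbed. Point on its axis, 70 mm above its base.
- flask_mid (a point): Stoppered conical glass flask, 82 mm wide at the foot, 142 mm tall, standing on the bench left of the stirrer: not to be disturbed. Point on its axis, 50 mm above its base.
Not all that is in view belongs to the job. What is shaped like the part that bears jar_mid but pink is not meant.

How it is judged:
By the outcome, as a careful person would: the job done as asked, in the order asked, and still so for the second after the job is handed in, with the robot touching nothing.
It also fails if it takes over 64 s, if anything falls off the work surface, if the arm or the gripper's body presses on something with over 40 N, if the wrist force passes 120 N, or if a joint passes its speed limit or range.

ROBOT

A 6-joint arm with a two-finger parallel gripper is mounted at the origin on the work surface. World frame = base frame: x ahead of the robot, y to its left, z up, the work surface at z = 0. Lengths are in m, angles in degrees, forces in N, time in s.
With the tool pointing down it reaches from about 0.275 to 0.825 m from the base axis. Payload 5.2 kg.
Tool frame: the origin (TCP) lies on the mounting face of the last link; the fingertips stand 186 mm ahead of it and the grasp point (between the pads) lies 167 mm ahead of it; z points along the fingers, y is the line along which they close (so a half turn about z gives the same grasp; the last joint's range is limited). The gripper opens to 93 mm and grips with 3 to 60 N. Pads are 15 mm wide; open, the fingers measure 128 mm over their backs; the gripper's body (75 mm by 188 mm) begins 65 mm behind the grasp point.
Start: joints at [63.209, 14.817, 87.949, -0, 77.235, -11.62], TCP at [0.144, 0.531, 0.405] pointing down, gripper open.
Joint ranges: [-179.93, 179.93], [-52.35, 119.4], [10.71, 147.94], [-69.91, 249.91], [12.55, 155.21], [-178.61, 178.61]. Speed limits (degrees/s): [147.25, 147.25, 180, 180, 180, 180].

INTERFACE

Orientations are given as a 3x3 rotation matrix whose columns are the frame's x, y, z axes.
In Python, from rig import bot gives the robot as it stands. The module is installed in compiled form; this text tells all that it offers.
- The arm moves only by the tool send_rows, never from a script. Its argument "moves" is a list of rows, each a list of 6 numbers: the shift along the tool's x, y, z in m, then the turn, a rotation vector about the tool's x, y, z in rad. In form: [[x, y, z, wx, wy, wz], ...]. A call has 1 to 12 rows; each row is the pose to reach, as a shift and turn from the pose commanded when the call began, along the tool's axes at that moment; what a row does not reach only later rows make up. A row lasts 1/10 s, in which the tool goes at most 50 mm and 8.59 degrees, less where a joint would pass 70% of its speed; a pose out of reach is approached as far as the arm can. A call with a gripper value outside its range is refused whole. "grip" is the opening, from 0 (shut) to 1 (fully open), set as the call begins (left out, the last holds). The fingers move at their own pace and stop on an object; "newtons" is the grip in N (left out, the last holds). Time passes only in rows, so rows that repeat a pose let the fingers close. It gives the time, the measured TCP pose, the force, the opening and the grip force at its end, in the units of the state.
- bot.get_obs(): the state, without advancing time (a new reading comes with each control period).
- bot.read_camera(name): name is "side" or "top" or "wrist"; returns the picture (480x640x3 uint8, red, green, blue); there is no depth.
- bot.camera_params(name): a dict with "camera_matrix" (3x3 intrinsics, pixels), "camera_from_world" (4x4, takes a point from world to camera coordinates). Camera axes: x right, y up, looking along -z (the intrinsics and any distortion apply to the point x, -y, -z); pixel columns grow to the right and rows downward; lengths in m; the calibration is good to about 2 mm. A picture is of the moment at which its call begins: read the wrist's pose just before it. camera_params takes no time and is no camera call; for the wrist camera it gives the pose at the moment of the call.
- bot.hand_in(): hands the job in; it is judged then, once.
The state is a dict: "t": time; "joint_positions": joint angles; "qd": joint speeds; "tau": joint torques, N m; "tcp_pos": TCP position; "orientation": TCP orientation; "wrist_force": force on the tool from outside, world axes, zero at the start; "ft_torque": the same for the moment, N m; "gripper_width": finger opening in m; "grasp_force": force on a finger pad.
Only numpy, scipy, OpenCV 4.12 (cv2) and the standard library are available. Lean on these libraries where they do the work, as an engineer would, in place of code of your own. Each camera call takes 0.05 s, during which the arm holds its last target. There are 200 camera calls.

## Working session

There is one attempt and no reset: what is moved stays moved. The work goes in short steps, Python scripts to look and compute and a tool call to move; the robot and the scene stay as the last step left them, time stands still between calls to the robot, and variables do not carry over. Pictures are saved under pics/ and viewed, at most 10 in all, crops included, and the job is handed in when it is done.

Besides the shell and the picture viewer there is one more tool, called after ">>>" by a JSON object that holds its "fn" and its "kwargs", one argument or row to a line. send_rows: Moves the arm, as the interface text tells. Its arguments: {"type":"object","properties":{"moves":{"type":"array"},"grip":{"type":"number"},"newtons":{"type":"number"}},"required":["moves"]}

```bash
mkdir -p pics; python3 - <<'E'
from rig import bot
import cv2,numpy as np
o=bot.get_obs();print(o['t'],o['tcp_pos'],o['orientation'],o['gripper_width'])
for n in ('top','side'):
    im=bot.read_camera(n);cv2.imwrite(f'pics/{n}0.png',im[:,:,::-1])
    p=bot.camera_params(n);print(n,p)
E
```

```text
0.0 [0.1438232  0.53063878 0.40394515] [[-9.65145837e-01  2.61711453e-01 -7.93367332e-04]
 [ 2.61712428e-01  9.65144563e-01 -1.60556562e-03]
 [ 3.45519254e-04 -1.75723907e-03 -9.99998396e-01]] 0.09308633817226379
top {'camera_matrix': array([[587.12849119,   0.        , 320.1647955 ],
       [  0.        , 587.12849119, 241.52552014],
       [  0.        ,   0.        ,   1.        ]]), 'camera_from_world': array([[ 0.02638716, -0.99939845, -0.02250479,  0.01734277],
       [ 0.99781968,  0.02496976,  0.06109328, -0.55831984],
       [-0.06049459, -0.0240678 ,  0.99787832, -1.24494841],
       [ 0.        ,  0.        ,  0.        ,  1.        ]])}
side {'camera_matrix': array([[466.24682197,   0.        , 323.13347982],
       [  0.        , 466.24682197, 233.93163392],
       [  0.        ,   0.        ,   1.        ]]), 'camera_from_world': array([[ 0.99157127, -0.12861029, -0.01567815, -0.57508051],
       [ 0.0821303 ,  0.53035419,  0.84378851, -0.14551362],
       [-0.10020491, -0.8379641 ,  0.53644678, -0.97147472],
       [ 0.        ,  0.        ,  0.        ,  1.        ]])}
```

View pics/top0.png

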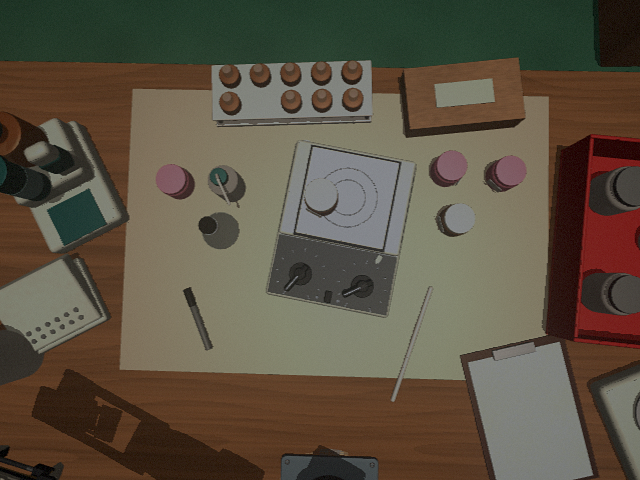

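View pics/side0.png

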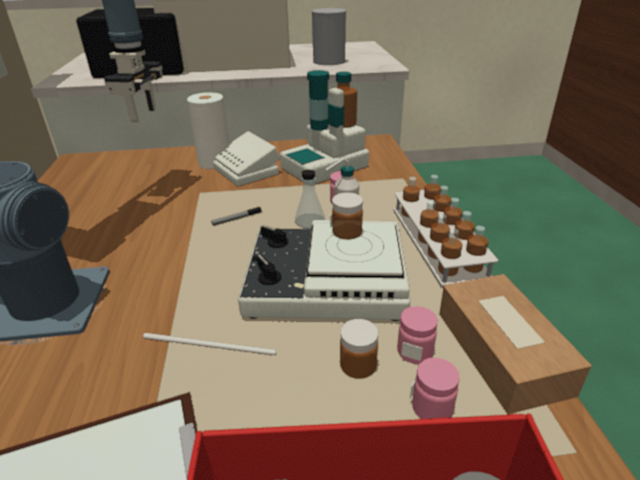

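The top view shows white caps at (321,196), on the plate and so my target, and at (457,219), the spare jar on the bench. The pink lookalikes are at (174,181), (450,167) and (508,173). The heat knob is at (298,275), the speed knob at (361,287) and the tape near (378,260). Next is a close crop of the stirrer.

```bash
python3 - <<'E'
import cv2
im=cv2.imread('pics/top0.png')[135:320,260:420]
im=cv2.resize(im,None,fx=3.2,fy=3.2,interpolation=cv2.INTER_CUBIC)
im=cv2.convertScaleAbs(im,alpha=1.3,beta=10)
cv2.imwrite('pics/crop1.png',im)
E
```

```text
(no output)
```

View pics/crop1.png

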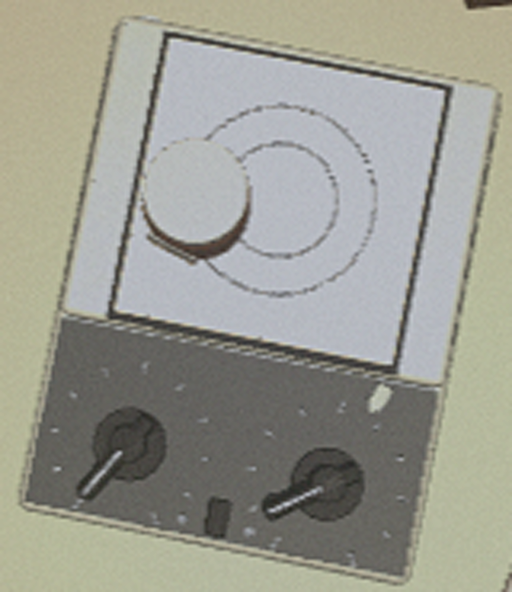

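Crop: the white-capped jar stands on the left of the plate at crop (195,190), and the rings centre at (281,200). The speed knob is at (329,484) with its pointer to the lower left, and the tape is at (380,397).

```bash
cat > h.py <<'E'
import numpy as np,cv2
def ray(p,uv,z):
    K,T=p['camera_matrix'],p['camera_from_world']
    d=np.linalg.inv(K)@np.r_[uv,1.]; d=np.array([d[0],-d[1],-d[2]])
    R,t=T[:3,:3],T[:3,3]; c=-R.T@t; w=R.T@d
    return c+w*(z-c[2])/w[2]
def proj(p,X):
    c=p['camera_from_world']@np.r_[X,1.]; u=p['camera_matrix']@np.array([c[0],-c[1],-c[2]])
    return u[:2]/u[2]
E
python3 - <<'E'
from rig import bot
from h import *
p=bot.camera_params('top'); f=lambda x,y:(260+(x+.5)/3.2-.5,135+(y+.5)/3.2-.5)
im=cv2.imread('pics/top0.png')
r=lambda uv,z:ray(p,uv,z)[:2].round(4)
C=[r(f(*c),.097) for c in [(166,34),(450,88),(397,370),(112,316)]]
print('plate',C,np.mean(C,0),[np.linalg.norm(C[i]-C[i-1]) for i in range(4)])
for i in (1,2): d=C[0]-C[3] if i==1 else C[1]-C[2]; print('yaw',np.degrees(np.arctan2(d[1],d[0])))
d=[(C[0]-C[1]),(C[3]-C[2])]; print('yaw y',[np.degrees(np.arctan2(-a[0],a[1])) for a in d])
print('rings', r(f((184+378)/2,(104+296)/2),.097), r(f(282,200),.097), 'dia', np.linalg.norm(r(f(281,104),.097)-r(f(281,296),.097)))
hsv=cv2.cvtColor(im,cv2.COLOR_BGR2HSV)
print('px cap',im[196,321],'plate',im[180,380],'tape',im[259,378],im[258,379])
# cap: warm-ish white vs bluish plate
m=((im[:,:,0].astype(int)-im[:,:,2])<5)&(im[:,:,1]>130)
m=m.astype(np.uint8)*255
def blob(m,uv):
    n,l,s,c=cv2.connectedComponentsWithStats(m); k=l[int(uv[1]),int(uv[0])]; return k and (s[k],c[k], cv2.minEnclosingCircle(np.argwhere(l==k)[:,::-1].astype(np.float32)))
m2=m.copy(); m2[:,:303]=0
print('cap',blob(m2,(321,196)))
b=blob(m2,(321,196))
print('jar',r(b[1],.177),r(b[2][0],.177),'hand',r(f(195,190),.177), 'dia', np.linalg.norm(r(f(143,190),.177)-r(f(249,190),.177)))
sa=r(f(329,484),.061);ha=r(f(130,443),.061);print('speed',sa,'heat',ha,np.linalg.norm(sa-ha))
t=r(f(380,397),.058); tip=r(f(266,508),.085); print('tape',t,np.linalg.norm(t-sa),np.degrees(np.arctan2(*(t-sa)[::-1])),'tip',tip,np.linalg.norm(tip-sa),np.degrees(np.arctan2(*(tip-sa)[::-1])))
sp=r((457,219),.08);print('spare',sp,'flask top',r((207,226),.142),'bottle',r((219,177),.17))
E
```

```text
plate [array([0.7486, 0.0525]), array([ 0.7178, -0.1282]), array([ 0.5384, -0.0982]), array([0.568 , 0.0817])] [ 0.6432  -0.02305] [np.float64(0.18294534703019924), np.float64(0.1833061101000182), np.float64(0.1818910663006845), np.float64(0.18231886901799277)]
yaw -9.18428951495653
yaw -9.493393668923888
yaw y [np.float64(-9.67300529075062), np.float64(-9.343494341531919)]
rings [ 0.644 -0.023] [ 0.6441 -0.0237] dia 0.12203446234568333
px cap [135 135 132] plate [138 132 131] tape [119 133 129] [123 135 131]
cap (array([304, 178,  33,  29, 509], dtype=int32), array([318.52062868, 189.97053045]), ((320.1229553222656, 192.84426879882812), 16.599721908569336))
jar [0.6454 0.0335] [0.64   0.0303] hand [0.6378 0.0294] dia 0.06251799740874622
speed [ 0.4656 -0.059 ] heat [0.4886 0.0701] 0.13113279528783026
tape [ 0.5226 -0.0909] 0.06531929270896916 -29.233519706350908 tip [ 0.4497 -0.0184] 0.04360240819037408 111.38658357810846
spare [ 0.6068 -0.2473] flask top [0.5749 0.25  ] bottle [0.667  0.2244]
```

Everything agrees with the given sizes: plate 182 mm, outer ring 122 mm, cap 62.5 mm, knob spacing 131 mm, tape mid at 65 mm. The stirrer's yaw is about -9.4°. Moving above the jar at safe height.

>>> {"fn": "send_rows", "kwargs": {
  "moves": [
    [-0.05, -0.03, 0, 0, 0, 0],
    [-0.1, -0.06, 0, 0, 0, 0],
    [-0.15, -0.09, 0, 0, 0, 0],
    [-0.2, -0.12, 0, 0, 0, 0],
    [-0.24, -0.14, 0, 0, 0, 0],
    [-0.28, -0.163, 0, 0, 0, 0],
    [-0.32, -0.186, 0, 0, 0, 0],
    [-0.36, -0.21, 0, 0, 0, 0],
    [-0.4, -0.233, 0, 0, 0, 0],
    [-0.44, -0.256, 0, 0, 0, 0],
    [-0.48, -0.28, 0, 0, 0, 0],
    [-0.52, -0.303, 0, 0, 0, 0]
  ],
  "grip": 1
}}

```text
t: 1.3
tcp_pos: [0.5662, 0.1018, 0.4044]
orientation: [[-0.965, 0.262, -0.001], [0.262, 0.965, 0.0], [0.001, -0.0, -1.0]]
wrist_force: [0.2, 1.2, 0.0]
gripper_width: 0.0928
grasp_force: 0.0
```

>>> {"fn": "send_rows", "kwargs": {
  "moves": [
    [-0.03, -0.018, 0, 0, 0, 0],
    [-0.06, -0.035, 0, 0, 0, 0],
    [-0.08, -0.046, 0, 0, 0, 0],
    [-0.088, -0.051, 0, 0, 0, 0],
    [-0.088, -0.051, 0, 0, 0, 0],
    [-0.088, -0.051, 0, 0, 0, 0],
    [-0.088, -0.051, 0, 0, 0, 0]
  ]
}}

```text
t: 2.0
tcp_pos: [0.636, 0.0326, 0.405]
orientation: [[-0.965, 0.261, -0.0], [0.261, 0.965, 0.0], [0.0, 0.0, -1.0]]
wrist_force: [-0.3, 0.1, -0.1]
gripper_width: 0.093
grasp_force: 0.0
```

```bash
python3 - <<'E'
from rig import bot
import cv2
o=bot.get_obs();print(o['t'],o['tcp_pos'],o['orientation'].round(4),o['joint_positions'])
p=bot.camera_params('wrist');im=bot.read_camera('wrist');cv2.imwrite('pics/w1.png',im[:,:,::-1])
print(p)
from h import *
print(proj(p,(.638,.0294,.177)),proj(p,(.6437,-.0232,.097)),proj(p,(.4656,-.059,.09)))
E
```

```text
2.0 [0.63595235 0.03258646 0.40495027] [[-9.655e-01  2.605e-01 -3.000e-04]
 [ 2.605e-01  9.655e-01  4.000e-04]
 [ 4.000e-04  3.000e-04 -1.000e+00]] [-7.09230240e+00  2.37888411e+01  7.50586481e+01  1.82808392e-02
  8.11745876e+01 -8.19951909e+01]
{'camera_matrix': array([[381.77182496,   0.        , 321.17733047],
       [  0.        , 381.77182496, 244.35214293],
       [  0.        ,   0.        ,   1.        ]]), 'camera_from_world': array([[ 2.61086422e-01,  9.65315402e-01,  2.35103336e-04,
        -1.99032070e-01],
       [-9.21997733e-01,  2.49442527e-01, -2.96139505e-01,
         6.13359494e-01],
       [-2.85926670e-01,  7.71012392e-02,  9.55144669e-01,
        -2.12903557e-01],
       [ 0.00000000e+00,  0.00000000e+00,  0.00000000e+00,
         1.00000000e+00]])}
[314.29675747 278.36796892] [254.64570106 262.6154778 ] [127.27004938  38.46295207]
```

View pics/w1.png

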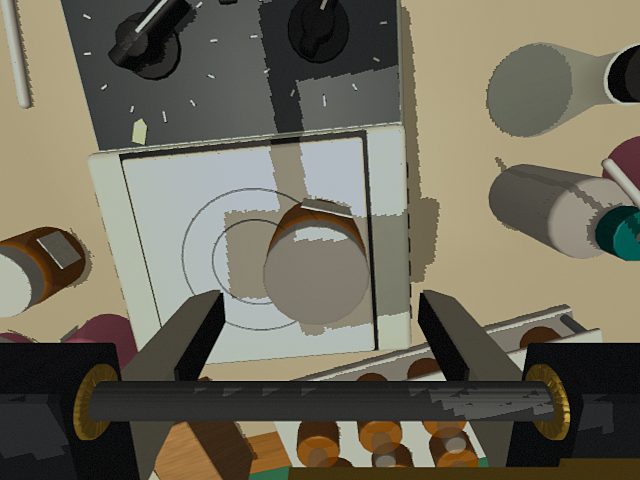

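The wrist view confirms the white-capped jar: cap centre ≈(315,274) against (314,278) predicted, and ring centre ≈(254,260) against (255,263). The tape is at (140,131). Descending around the jar and closing gently.

>>> {"fn": "send_rows", "kwargs": {
  "moves": [
    [-0.002, -0.003, 0.02, 0, 0, 0],
    [-0.002, -0.003, 0.04, 0, 0, 0],
    [-0.002, -0.003, 0.06, 0, 0, 0],
    [-0.002, -0.003, 0.08, 0, 0, 0],
    [-0.002, -0.003, 0.095, 0, 0, 0],
    [-0.002, -0.003, 0.102, 0, 0, 0],
    [-0.002, -0.003, 0.102, 0, 0, 0],
    [-0.002, -0.003, 0.102, 0, 0, 0],
    [-0.002, -0.003, 0.102, 0, 0, 0]
  ]
}}

```text
t: 2.95
tcp_pos: [0.6382, 0.0281, 0.304]
orientation: [[-0.965, 0.261, 0.002], [0.261, 0.965, -0.0], [-0.002, 0.0, -1.0]]
wrist_force: [-0.7, 0.2, 0.7]
gripper_width: 0.0928
grasp_force: 0.0
```

>>> {"fn": "send_rows", "kwargs": {
  "moves": [
    [0, 0, 0, 0, 0, 0],
    [0, 0, 0, 0, 0, 0],
    [0, 0, 0, 0, 0, 0],
    [0, 0, 0, 0, 0, 0],
    [0, 0, 0, 0, 0, 0],
    [0, 0, 0, 0, 0, 0],
    [0, 0, 0, 0, 0, 0],
    [0, 0, 0, 0, 0, 0],
    [0, 0, 0, 0, 0, 0],
    [0, 0, 0, 0, 0, 0]
  ],
  "grip": 0.66,
  "newtons": 6
}}

```text
t: 3.95
tcp_pos: [0.6379, 0.0281, 0.3029]
orientation: [[-0.965, 0.262, 0.0], [0.262, 0.965, 0.0], [-0.0, 0.0, -1.0]]
wrist_force: [0.3, 1.2, 2.9]
gripper_width: 0.0654
grasp_force: 6.0
```

>>> {"fn": "send_rows", "kwargs": {
  "moves": [
    [-0.002, -0.005, 0, 0, 0, 0],
    [-0.004, -0.01, 0, 0, 0, 0],
    [-0.006, -0.015, 0, 0, 0, 0],
    [-0.008, -0.02, 0, 0, 0, 0],
    [-0.01, -0.025, 0, 0, 0, 0],
    [-0.012, -0.03, 0, 0, 0, 0],
    [-0.014, -0.035, 0, 0, 0, 0],
    [-0.016, -0.04, 0, 0, 0, 0],
    [-0.018, -0.045, 0, 0, 0, 0],
    [-0.019, -0.048, 0, 0, 0, 0],
    [-0.019, -0.048, 0, 0, 0, 0],
    [-0.019, -0.048, 0, 0, 0, 0]
  ]
}}

```text
t: 5.15
tcp_pos: [0.6438, -0.024, 0.3029]
orientation: [[-0.965, 0.262, 0.0], [0.262, 0.965, -0.001], [-0.001, -0.001, -1.0]]
wrist_force: [0.2, -0.0, 4.9]
gripper_width: 0.0656
grasp_force: 6.0
```

```bash
python3 - <<'E'
from rig import bot
import cv2
from h import *
o=bot.get_obs();print(o['t'],o['tcp_pos'],o['wrist_force'],o['gripper_width'])
p=bot.camera_params('wrist');im=bot.read_camera('wrist');cv2.imwrite('pics/w2.png',im[:,:,::-1])
print(proj(p,(.6437,-.0232,.177)),proj(p,(.6437,-.0232,.097)))
E
```

```text
5.15 [ 0.6438053  -0.02401337  0.30287619] [ 0.15509188 -0.03886776  4.8908771 ] 0.06557761347683083
[319.58102998 387.34674147] [320.36729889 288.27572535]
```

View pics/w2.png

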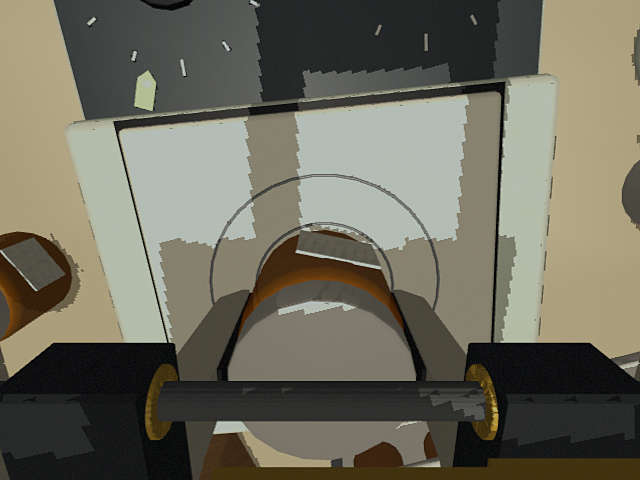

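The rings' centre is at column ≈324 and the jar axis at ≈323.5, nearer the camera. That puts the jar about 1 mm off, towards -y. I'll nudge 1 mm, release, rise and check.

>>> {"fn": "send_rows", "kwargs": {
  "moves": [
    [0, 0.001, 0, 0, 0, 0],
    [0, 0.001, 0, 0, 0, 0],
    [0, 0.001, 0, 0, 0, 0],
    [0, 0.001, 0, 0, 0, 0]
  ]
}}

```text
t: 5.6
tcp_pos: [0.644, -0.0228, 0.3029]
orientation: [[-0.965, 0.262, 0.0], [0.262, 0.965, -0.001], [-0.001, -0.001, -1.0]]
wrist_force: [-0.9, -5.7, 4.2]
gripper_width: 0.0648
grasp_force: 6.0
```

>>> {"fn": "send_rows", "kwargs": {
  "moves": [
    [0, 0, 0, 0, 0, 0],
    [0, 0, 0, 0, 0, 0],
    [0, 0, 0, 0, 0, 0],
    [0, 0, 0, 0, 0, 0],
    [0, 0, 0, 0, 0, 0],
    [0, 0, 0, 0, 0, 0]
  ],
  "grip": 1
}}

```text
t: 6.2
tcp_pos: [0.6439, -0.0222, 0.3026]
orientation: [[-0.965, 0.262, -0.0], [0.262, 0.965, 0.0], [0.0, 0.0, -1.0]]
wrist_force: [-0.0, 0.0, -0.1]
gripper_width: 0.0928
grasp_force: 0.0
```

>>> {"fn": "send_rows", "kwargs": {
  "moves": [
    [0, 0, -0.02, 0, 0, 0],
    [0, 0, -0.05, 0, 0, 0],
    [0, 0, -0.09, 0, 0, 0],
    [0, 0, -0.12, 0, 0, 0],
    [0.05, 0, -0.12, 0, 0, 0],
    [0.1, 0, -0.12, 0, 0, 0],
    [0.13, 0, -0.12, 0, 0, 0],
    [0.13, 0, -0.12, 0, 0, 0],
    [0.13, 0, -0.12, 0, 0, 0],
    [0.13, 0, -0.12, 0, 0, 0]
  ]
}}

```text
t: 7.2
tcp_pos: [0.5194, 0.0113, 0.423]
orientation: [[-0.965, 0.262, 0.001], [0.262, 0.965, -0.0], [-0.001, 0.0, -1.0]]
wrist_force: [0.5, 0.3, -0.9]
gripper_width: 0.0931
grasp_force: 0.0
```

```bash
python3 - <<'E'
from rig import bot
import cv2
from h import *
o=bot.get_obs();print(o['t'],o['tcp_pos'],o['wrist_force'],o['orientation'].round(3))
p=bot.camera_params('wrist');im=bot.read_camera('wrist')[:,:,::-1].copy();cv2.imwrite('pics/w3raw.png',im)
im2=bot.read_camera('top')[:,:,::-1];cv2.imwrite('pics/t3.png',im2)
pt=bot.camera_params('top')
print(proj(p,(.6437,-.0232,.177)),proj(p,(.6437,-.0232,.097)))
c=cv2.resize(im2[150:310,265:415],None,fx=3.4,fy=3.4,interpolation=cv2.INTER_CUBIC)
c=cv2.convertScaleAbs(c,alpha=1.3,beta=10)
v=cv2.resize(im,(480,360))
out=np.zeros((544,510,3),np.uint8);out[:]=c[:544,:510];cv2.imwrite('pics/t3c.png',out)
E
```

```text
7.2 [0.51942988 0.01132116 0.42303738] [ 0.54176806  0.32186928 -0.94929391] [[-0.965  0.262  0.001]
 [ 0.262  0.965 -0.   ]
 [-0.001  0.    -1.   ]]
[318.25583158 428.75654518] [318.87920656 363.47864429]
```

View pics/w3raw.png

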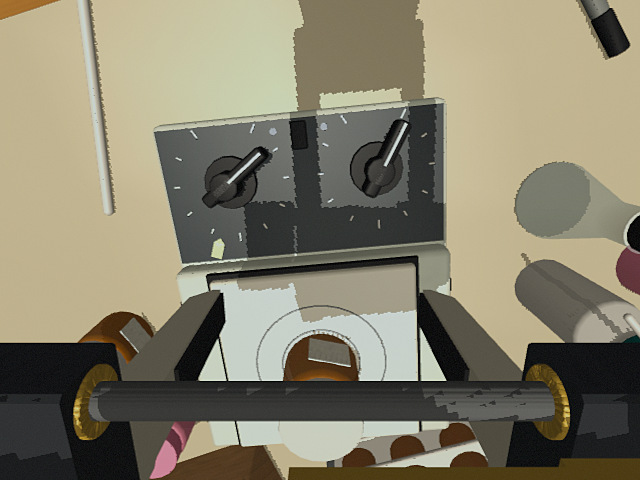

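The jar now stands concentric in the inner ring: jar columns 285–357, ring 283–359, near edges at rows 334 and 330. The speed knob is at (231,182) with its tip near (264,150), and the tape is at (218,249). Measuring the knob from this view.

```bash
python3 - <<'E'
from rig import bot
from h import *
p=bot.camera_params('wrist');im=cv2.imread('pics/w3raw.png')
r=lambda uv,z:ray(p,uv,z)[:2]
ang=lambda d:np.degrees(np.arctan2(d[1],d[0])).round(1)
reg=im[232:263,205:232]; m=((reg.min(2)>120)|(reg[:,:,1]>150)).astype(np.uint8)
n,l,s,c=cv2.connectedComponentsWithStats(m);print(s,c.round(1))
k=1+np.argmax(s[1:,4]);tc=c[k]+[205,232]
sa=r((231.5,182.5),.063);ha=r((376.5,167),.063)
t=r(tc,.058);print('sa',sa,'ha',ha,np.linalg.norm(sa-ha),'axes yaw',ang(ha-sa)-90)
print('tape',t,np.linalg.norm(t-sa),ang(t-sa))
# white line of speed pointer, top z=.09
g=cv2.cvtColor(im,cv2.COLOR_BGR2GRAY)
for nm,(x0,y0,x1,y1),a in (('speed',(225,145,268,190),sa),('heat',(370,118,412,172),ha)):
    q=(g[y0:y1,x0:x1]>g[y0:y1,x0:x1].max()*.6).astype(np.uint8)
    n,l,s,c=cv2.connectedComponentsWithStats(q);k=1+np.argmax(s[1:,4])
    pts=np.argwhere(l==k)[:,::-1].astype(float)+[x0,y0]
    W=np.array([r(u,.09) for u in pts]); d=np.linalg.svd(W-W.mean(0))[2][0]; 
    if d@(W.mean(0)-a)<0:d=-d
    e=((W-a)@d);off=(W.mean(0)-a)@np.array([-d[1],d[0]])
    print(nm,len(pts),'dir',ang(d),'extent',e.min(),e.max(),'off',off)
cv2.imwrite('pics/k.png',cv2.resize(im[90:270,150:450],None,fx=2.6,fy=2.6,interpolation=cv2.INTER_CUBIC))
E
```

```text
[[  0   0  27  31 579]
 [  6   0   2   2   4]
 [  6   7  14  20 194]
 [  0  27  27   4  60]] [[13.1 13. ]
 [ 6.5  0.5]
 [12.6 16.8]
 [14.  28.9]]
sa [ 0.46573803 -0.0550618 ] ha [0.48630143 0.07200705] 0.12872196967925545 axes yaw -9.200000000000003
tape [ 0.52203142 -0.08975652] 0.0661261655836134 -31.6
speed 135 dir 115.8 extent 0.004798681135845435 0.04054130249463254 off 0.0008541170477377269
heat 162 dir 140.1 extent 0.004821651462808972 0.040625959671202194 off -0.0007047810087089926
```

View pics/k.png

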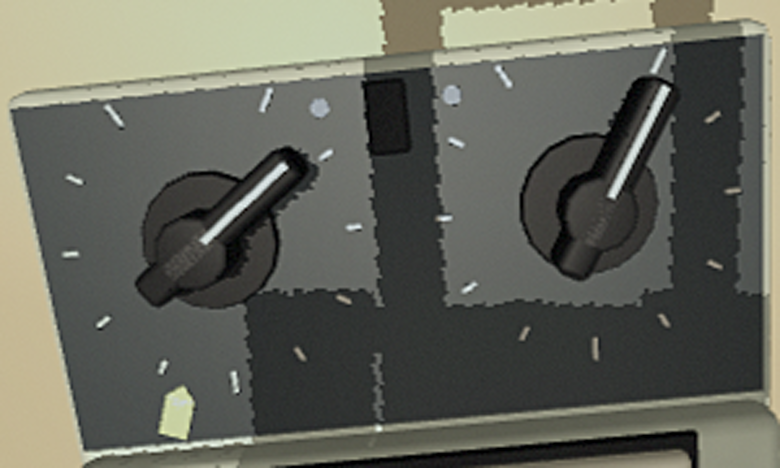

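The heat pointer reads 140.1° (zero should be 140.6°). The speed pointer is at ≈115.8° and the tape direction at about -31°, so the turn is roughly 145° clockwise. I'll go over the knob with the fingers straddling the lever.

>>> {"fn": "send_rows", "kwargs": {
  "moves": [
    [0.006, -0.014, 0, 0, 0, 0.14],
    [0.012, -0.027, 0, 0, 0, 0.28],
    [0.018, -0.04, 0, 0, 0, 0.42],
    [0.024, -0.053, 0, 0, 0, 0.56],
    [0.03, -0.066, 0, 0, 0, 0.7],
    [0.034, -0.079, 0, 0, 0, 0.82],
    [0.034, -0.079, 0.03, 0, 0, 0.855],
    [0.034, -0.079, 0.06, 0, 0, 0.855],
    [0.034, -0.079, 0.09, 0, 0, 0.855],
    [0.034, -0.079, 0.11, 0, 0, 0.855],
    [0.034, -0.079, 0.11, 0, 0, 0.855],
    [0.034, -0.079, 0.11, 0, 0, 0.855]
  ],
  "grip": 0.42
}}

```text
t: 8.5
tcp_pos: [0.4657, -0.0561, 0.3128]
orientation: [[-0.436, 0.9, -0.001], [0.9, 0.436, 0.0], [0.001, -0.001, -1.0]]
wrist_force: [-0.2, -0.2, 0.1]
gripper_width: 0.0392
grasp_force: 0.0
```

```bash
python3 - <<'E'
from rig import bot
from h import *
o=bot.get_obs();print(o['t'],o['tcp_pos'],o['gripper_width'],o['joint_positions'].round(1));R=np.array(o['orientation']);print(R.round(4))
print('yaw_y',np.degrees(np.arctan2(R[1,1],R[0,1])),'fix tool', R.T@(np.array([.4655,-.056,.254])-o['tcp_pos']))
p=bot.camera_params('wrist');im=bot.read_camera('wrist')[:,:,::-1];cv2.imwrite('pics/w4.png',im)
print(proj(p,(.4655,-.056,.09)),proj(p,(.4655,-.056,.064)))
E
```

```text
8.5 [ 0.46567814 -0.05609119  0.31277181] 0.03921097968150311 [-20.5  11.6 106.2  -0.   62.3 -46.4]
[[-4.356e-01  9.001e-01 -7.000e-04]
 [ 9.001e-01  4.356e-01  2.000e-04]
 [ 5.000e-04 -5.000e-04 -1.000e+00]]
yaw_y 25.826019621836867 fix tool [ 1.30216469e-04 -8.92260312e-05  5.87719423e-02]
[318.9992224  279.09651089] [319.2440902  263.47727978]
```

View pics/w4.png

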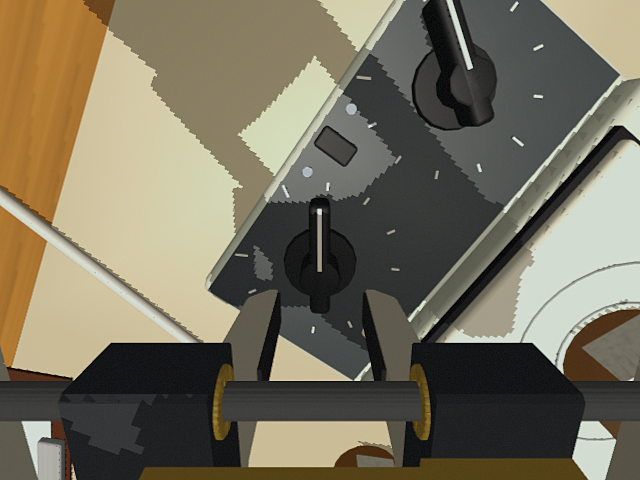

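The lever stands vertical in the image with the skirt centred at (320,262) against (319,263) predicted, so the alignment is good. Descending and gripping.

>>> {"fn": "send_rows", "kwargs": {
  "moves": [
    [0, 0, 0.015, 0, 0, 0],
    [0, 0, 0.03, 0, 0, 0],
    [0, 0, 0.045, 0, 0, 0],
    [0, 0, 0.054, 0, 0, 0],
    [0, 0, 0.058, 0, 0, 0],
    [0, 0, 0.058, 0, 0, 0],
    [0, 0, 0.058, 0, 0, 0]
  ]
}}

```text
t: 9.25
tcp_pos: [0.4654, -0.0558, 0.2555]
orientation: [[-0.436, 0.9, 0.001], [0.9, 0.436, -0.0], [-0.001, 0.001, -1.0]]
wrist_force: [-0.2, 0.0, 0.6]
gripper_width: 0.0389
grasp_force: 0.0
```

>>> {"fn": "send_rows", "kwargs": {
  "moves": [
    [0, 0, 0, 0, 0, 0],
    [0, 0, 0, 0, 0, 0],
    [0, 0, 0, 0, 0, 0],
    [0, 0, 0, 0, 0, 0],
    [0, 0, 0, 0, 0, 0],
    [0, 0, 0, 0, 0, 0],
    [0, 0, 0, 0, 0, 0],
    [0, 0, 0, 0, 0, 0]
  ],
  "grip": 0,
  "newtons": 20
}}

```text
t: 10.05
tcp_pos: [0.4646, -0.056, 0.2552]
orientation: [[-0.436, 0.9, -0.001], [0.9, 0.436, -0.001], [-0.0, -0.001, -1.0]]
wrist_force: [-4.6, -3.3, 6.0]
gripper_width: 0.0229
grasp_force: 20.0
```

The opening of 23 mm means it is holding the 24 mm hub. Turning clockwise in steps, stopping short of the mark.

>>> {"fn": "send_rows", "kwargs": {
  "moves": [
    [0, 0, 0, 0, 0, 0.1],
    [0, 0, 0, 0, 0, 0.2],
    [0, 0, 0, 0, 0, 0.3],
    [0, 0, 0, 0, 0, 0.4],
    [0, 0, 0, 0, 0, 0.5],
    [0, 0, 0, 0, 0, 0.6],
    [0, 0, 0, 0, 0, 0.7],
    [0, 0, 0, 0, 0, 0.8],
    [0, 0, 0, 0, 0, 0.9],
    [0, 0, 0, 0, 0, 1.0],
    [0, 0, 0, 0, 0, 1.1],
    [0, 0, 0, 0, 0, 1.1]
  ]
}}

```text
t: 11.25
tcp_pos: [0.4657, -0.0561, 0.2552]
orientation: [[0.605, 0.796, 0.003], [0.796, -0.605, -0.001], [0.001, 0.003, -1.0]]
wrist_force: [2.2, -3.4, 0.4]
gripper_width: 0.0233
grasp_force: 20.0
```

>>> {"fn": "send_rows", "kwargs": {
  "moves": [
    [0, 0, 0, 0, 0, 0.1],
    [0, 0, 0, 0, 0, 0.2],
    [0, 0, 0, 0, 0, 0.3],
    [0, 0, 0, 0, 0, 0.4],
    [0, 0, 0, 0, 0, 0.5],
    [0, 0, 0, 0, 0, 0.6],
    [0, 0, 0, 0, 0, 0.7],
    [0, 0, 0, 0, 0, 0.8],
    [0, 0, 0, 0, 0, 0.9],
    [0, 0, 0, 0, 0, 1.0],
    [0, 0, 0, 0, 0, 1.1],
    [0, 0, 0, 0, 0, 1.1]
  ]
}}

```text
t: 12.45
tcp_pos: [0.4662, -0.0573, 0.2553]
orientation: [[0.984, -0.177, 0.004], [-0.177, -0.984, -0.004], [0.004, 0.003, -1.0]]
wrist_force: [3.3, -9.1, -3.9]
gripper_width: 0.0239
grasp_force: 20.0
```

```bash
python3 - <<'E'
from rig import bot
from h import *
o=bot.get_obs();R=np.array(o['orientation']);print(o['t'],o['tcp_pos'],o['wrist_force'],o['gripper_width'],o['joint_positions'].round(1))
print('yaw_y',np.degrees(np.arctan2(R[1,1],R[0,1])))
p=bot.camera_params('wrist');im=bot.read_camera('wrist')[:,:,::-1];cv2.imwrite('pics/w5.png',im)
a=np.array([.4655,-.056,.09])
print(proj(p,a),[proj(p,a+[.044*np.cos(t),.044*np.sin(t),0]).round() for t in np.radians([-10,-31])],proj(p,(.5222,-.09,.058)))
E
```

```text
12.45 [ 0.46619378 -0.05728871  0.25525427] [ 3.31578386 -9.14636908 -3.94496416] 0.02389118800042916 [-20.6  16.  110.1  -0.2  53.6  79.7]
yaw_y -100.17886619420324
[320.73806042 333.42988138] [array([320., 235.]), array([360., 242.])] [371.13130542 179.00288182]
```

View pics/w5.png

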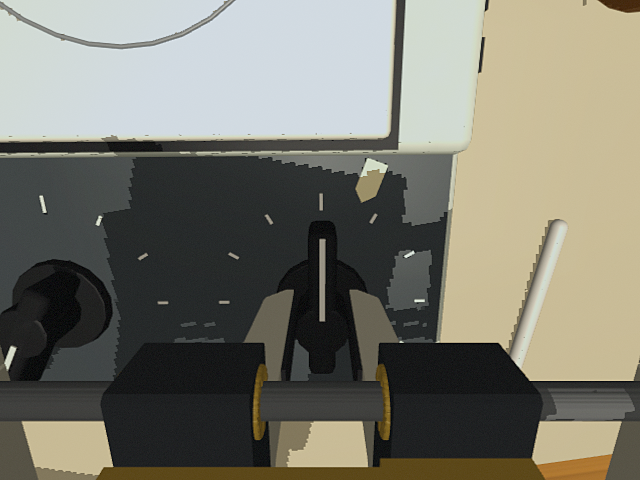

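The knob followed; the pointer now looks along ≈-10°, straight up the image at column 322. The tape lies from its tip (362,202) to its far end (374,162). Measuring the remaining angle.

```bash
python3 - <<'E'
from rig import bot
from h import *
p=bot.camera_params('wrist');im=cv2.imread('pics/w5.png')
hsv=cv2.cvtColor(im,cv2.COLOR_BGR2HSV)[150:210,345:395]
m=((hsv[:,:,2]>100)).astype(np.uint8);m[:7]=0
n,l,s,c=cv2.connectedComponentsWithStats(m);print(s,c.round(1))
k=l[185-150,370-345]
pts=np.argwhere(l==k)[:,::-1]+[345,150.]
W=np.array([ray(p,u,.058)[:2] for u in pts]);d=np.linalg.svd(W-W.mean(0))[2][0];d*=np.sign(d[0])
ang=lambda d:np.degrees(np.arctan2(d[1],d[0])).round(2)
e=(W-W.mean(0))@d;print('tape c',W.mean(0),'dir',ang(d),'len',np.ptp(e))
tip=W[np.argmin(e)]
g=cv2.cvtColor(im,cv2.COLOR_BGR2GRAY)[238:322,312:332]
q=np.argwhere(g>90)[:,::-1]+[312,238.];L=np.array([ray(p,u,.09)[:2] for u in q]);dl=np.linalg.svd(L-L.mean(0))[2][0];dl*=np.sign(dl[0])
f=(L-L.mean(0))@dl; print('line dir',ang(dl),np.ptp(f),len(q))
ax=L.mean(0)+dl*(f.max()-.0406); 
for a in (ax,np.array([.4655,-.056])): print('axis',a,'r tip',np.linalg.norm(tip-a),'mark ang',ang(W.mean(0)-a),np.linalg.norm(W.mean(0)-a),ang(tip-a),'lineoff',(a-L.mean(0))@[-dl[1],dl[0]])
E
```

```text
[[   0    0   50   60 1626]
 [   0    7   50   46 1374]] [[25.2 34.6]
 [23.7 23.4]]
tape c [ 0.52495337 -0.08910636] dir -56.91 len 0.024663953453494966
line dir -10.13 0.03582706832225805 492
axis [ 0.46706785 -0.05660039] r tip 0.05285342898532339 mark ang -29.32 0.06638803668493591 -30.85 lineoff 1.0259912423063534e-18
axis [ 0.4655 -0.056 ] r tip 0.054508089826726835 mark ang -29.11 0.06804949821474039 -30.55 lineoff 0.000315376243064417
```

```bash
python3 - <<'E'
from rig import bot
from h import *
p=bot.camera_params('wrist');im=cv2.imread('pics/w5.png').astype(int)
r=im[150:212,340:400];m=((r[:,:,2]-r[:,:,0])>18).astype(np.uint8)
n,l,s,c=cv2.connectedComponentsWithStats(m);k=l[35,30];print(k,s[k],r[35,30],r[15,35],r[40,5])
pts=np.argwhere(l==k)[:,::-1]+[340,150.]
ang=lambda d:np.degrees(np.arctan2(d[1],d[0])).round(2)
for nm,P in (('mask',pts),('hand',np.array([(362,202),(377.5,161.5)]))):
  W=np.array([ray(p,u,.058)[:2] for u in P]);c=W.mean(0);d=np.linalg.svd(W-c)[2][0];d*=np.sign(d[0]);e=(W-c)@d
  wd=(W-c)@[-d[1],d[0]]
  for a in ([.4671,-.0566],[.4655,-.056]):print(nm,'dir',ang(d),'len',np.ptp(e),np.ptp(wd),'c ang',ang(c-a),'tip ang',ang(W[np.argmin(e)]-a))
E
```

```text
3 [ 15  19  31  34 617] [104 142 153] [197 218 209] [48 49 45]
mask dir -43.86 len 0.017508559891990693 0.011362212087708719 c ang -31.16 tip ang -30.87
mask dir -43.86 len 0.017508559891990693 0.011362212087708719 c ang -30.88 tip ang -30.55
hand dir -29.25 len 0.019794741718761832 1.1245029395149226e-18 c ang -31.01 tip ang -31.34
hand dir -29.25 len 0.019794741718761832 1.1245029395149226e-18 c ang -30.74 tip ang -31.01
```

Mark at about -30.8°, pointer at -10.1°. Turning the remaining 20.6° (0.36 rad), then releasing, rising and checking.

>>> {"fn": "send_rows", "kwargs": {
  "moves": [
    [0, 0, 0, 0, 0, 0.08],
    [0, 0, 0, 0, 0, 0.16],
    [0, 0, 0, 0, 0, 0.24],
    [0, 0, 0, 0, 0, 0.3],
    [0, 0, 0, 0, 0, 0.34],
    [0, 0, 0, 0, 0, 0.36],
    [0, 0, 0, 0, 0, 0.36],
    [0, 0, 0, 0, 0, 0.36],
    [0, 0, 0, 0, 0, 0.36]
  ]
}}

```text
t: 13.4
tcp_pos: [0.4661, -0.0577, 0.2552]
orientation: [[0.86, -0.509, 0.003], [-0.509, -0.86, -0.005], [0.005, 0.002, -1.0]]
wrist_force: [2.3, -11.8, -3.4]
gripper_width: 0.0237
grasp_force: 20.0
```

>>> {"fn": "send_rows", "kwargs": {
  "moves": [
    [0, 0, 0, 0, 0, 0],
    [0, 0, 0, 0, 0, 0],
    [0, 0, 0, 0, 0, 0],
    [0, 0, 0, 0, 0, 0],
    [0, 0, 0, 0, 0, 0]
  ],
  "grip": 0.45
}}

```text
t: 13.9
tcp_pos: [0.4649, -0.0554, 0.2547]
orientation: [[0.859, -0.512, -0.0], [-0.512, -0.859, 0.0], [-0.0, -0.0, -1.0]]
wrist_force: [0.6, -0.2, 0.7]
gripper_width: 0.0417
grasp_force: 0.0
```

>>> {"fn": "send_rows", "kwargs": {
  "moves": [
    [0, 0, -0.01, 0, 0, 0],
    [0, 0, -0.03, 0, 0, 0],
    [0, 0, -0.06, 0, 0, 0],
    [0, 0, -0.1, 0, 0, 0],
    [-0.02, 0, -0.12, 0, 0, 0],
    [-0.04, 0, -0.12, 0, 0, 0],
    [-0.04, 0, -0.12, 0, 0, 0],
    [-0.04, 0, -0.12, 0, 0, 0],
    [-0.04, 0, -0.12, 0, 0, 0]
  ]
}}

```text
t: 14.8
tcp_pos: [0.4311, -0.0354, 0.3748]
orientation: [[0.859, -0.513, 0.0], [-0.513, -0.859, -0.0], [0.0, 0.0, -1.0]]
wrist_force: [0.4, 1.2, -0.3]
gripper_width: 0.042
grasp_force: 0.0
```

```bash
python3 - <<'E'
from rig import bot
from h import *
o=bot.get_obs();print(o['t'],o['tcp_pos'],o['wrist_force'])
p=bot.camera_params('wrist');im=bot.read_camera('wrist')[:,:,::-1];cv2.imwrite('pics/w6.png',im)
print(proj(p,(.4655,-.056,.09)).round(1),proj(p,(.4655,-.056,.058)).round(1),proj(p,(.5222,-.09,.058)).round(1))
E
```

```text
14.8 [ 0.43109419 -0.03544726  0.37476756] [ 0.3939834   1.22357575 -0.28611549]
[323.4 190.5] [323.2 183.8] [323.5  92.4]
```

View pics/w6.png

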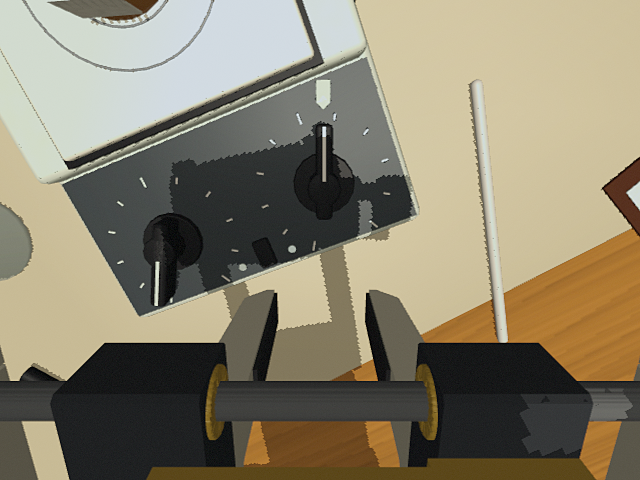

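The pointer (column 324) lines up with the tape (column 323, rows 80–108), and the heat knob still points at zero. The jar was concentric in the rings when last seen, and the gripper is clear. Handing in.

```bash
python3 -c "
from rig import bot
print(bot.hand_in())"
```

```text
the job is handed in; nothing more can be done
None
```

I slid the jar back to the ring centre (within about 1 mm by eye), turned the speed knob clockwise to the tape mark (within about 1°), left heat at zero, and handed the job in at about 15 s; no verdict was returned.

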